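Hold a spring-tipped probe square on the test spot

TASK

First slide the carriage of the slide fixture along until you feel it come up solid against its blue end stop. Then lift the yellow spring-tipped probe out of its stand and hold it with its tip on the red disc of the tilted brass plate, square to the plate's face, pressing lightly so that the spring tip is pushed about half-way in and never hard. Finish while still holding the probe there, with the carriage still against its stop; leave the other things on the table alone.

Things in the scene. Friction and masses are not known exactly. Their poses are not given: they have to be found in the camera images.
- fixture: slide fixture fixed to the table: dark steel bed 112 x 236 x 12 mm with two guide rails and, across its +y end, a blue end stop; it carries the carriage with the tilted brass plate. Origin: centre of the underside; z up, y along the slide towards the stop. It may stand left or right of the robot's middle line, turned up to 0.3 rad
- carriage (a joint): travel of the aluminium carriage (82 x 118 mm, 12 mm thick) along the fixture's +y, in m: 0 = away from the stop, 0.060 = fully home, where it comes up solid. Starts between 0 and 0.03. Slides with about 3 N of friction and stays where it is left
- knob (a point): on the axis of the carriage's upright black knob at grip height, 54 mm above the table; grip part 20 mm across, 42 to 64 mm above the table. It stands at the carriage's -y end on its flat plate (top 24 mm above the table), nothing above that plate within 35 mm of its axis. Moves with the carriage
- spot (a point): test spot on the brass plate 72 x 58 x 6 mm on the carriage, tilted 20 degrees about the fixture's y axis, its face leaning to the fixture's -x side (the robot). A red disc 14 mm across marks it. Origin: centre of the disc on the face, 52 mm above the table; z: outward normal; y: along the slide. The spot is 69 mm from the knob's axis along +y and 2 mm along +x of the fixture
- stand: probe stand fixed to the table: round foot 68 mm across, upright aluminium tube of 36 mm outer and 28 mm inner diameter, rim 72 mm above the table. Origin: centre of the underside, z up. It may stand left or right
- probe: yellow spring-tipped probe, 0.10 to 0.20 kg, upright in the stand. Origin: on its axis, underside of the collar (starts 72 mm above the table, on the rim); z along the axis, away from the tip. Collar 34 mm across, z 0 to 6 mm; cylindrical yellow grip 26 mm across, z 6 to 62, cap to 66; steel nose below, 20 mm across, to -32; spring tip to -54. Lift it 60 mm to clear the stand
- plunger (a joint): how far the spring tip is pushed into the probe, in m: 0 = free, 0.012 = bottomed. Spring: 1.6 N to start moving, 400 N/m, so 4 N at half travel (0.006), 6.4 N at the bottom
- probe_tip (a point): end of the probe's spring tip (rounded, 8 mm in diameter), 54 mm below the probe's origin along its axis when free; it moves with the tip
- oil_bottle: bystander, leave alone: orange bottle with a yellow cap, 43 x 43 x 124 mm, standing at the back. Origin: centre of the underside
- wax_pot: bystander, leave alone: shallow orange and white pot, 52 mm across, 23 mm high, near the front edge. Origin: centre of the underside
- rouge_tin: bystander, leave alone: flat round tin, 58 mm across, 23 mm high, front right. Origin: centre of the underside
- sanding_block: bystander, leave alone: small wooden block 60 x 29 x 18 mm, front left. Origin: centre of the underside
- bench_block2: bystander, leave alone: small dark steel block 26 x 62 x 16 mm, back left. Origin: centre of the underside
Mind the look-alikes: they are no part of the job. What is shaped like the probe but pink or purple is not meant.

How it is judged:
By the outcome, as a careful person would: the job done as asked, in the order asked, and still so for the second after the job is handed in, while the arm keeps its last pose, push and grip.
It also fails if it takes over 48 s, if anything falls off the work surface, if the arm or the gripper's body presses on something with over 40 N, if the wrist force passes 120 N, or if a joint passes its speed limit or range.

ROBOT

A 6-joint arm with a two-finger parallel gripper is mounted at the origin on a cart in front of the work surface, level with it; the furniture and walls round the work are solid. World frame = base frame: x ahead of the robot, y to its left, z up, the work surface at z = 0. Lengths are in mm, angles in rad, forces in N, time in s.
With the tool pointing down it reaches from about 350 to 975 mm from the base axis. Payload 7.1 kg.
Tool frame: the origin (TCP) lies at the centre of the arm's flange, where the gripper is bolted on; the fingertips stand 182 mm ahead of it and the grasp point (between the pads) lies 163 mm ahead of it; z points along the fingers, y is the line along which they close (so a half turn about z gives the same grasp; the last joint's range is limited). The gripper opens to 88 mm and grips with 3 to 60 N. Pads are 20 mm wide; open, the fingers measure 115 mm over their backs; the gripper's body (75 mm by 178 mm) begins 61 mm behind the grasp point.
Start: joints at [-1.303, 0.423, 1.63, -0, 1.089, -0.019], TCP at [176.821, -599.45, 404.675] pointing down, gripper open.
Joint ranges: [-3, 3], [-0.9, 2.11], [0.09, 2.58], [-1.31, 4.45], [0.11, 2.69], [-2.54, 2.54]. Speed limits (rad/s): [2.39, 2.39, 3.01, 3.14, 3.14, 3.14].

INTERFACE

Orientations are given as a rotation vector (axis times angle).
In Python, from workcell import readout, get_image, ctrl gives the robot as it stands.
- The arm moves only by the tool step_arm, never from a script. Its argument "targets" is a list that holds one entry, the list of rows, each a list of 7 numbers: the shift along the world's x, y, z as a fraction of full scale, then the turn, a rotation vector about the world's x, y, z as a fraction of full scale, then the opening, from 0 (shut) to 1 (fully open). In form: [[[dx, dy, dz, wx, wy, wz, claw], ...]]. A call has exactly 5 rows; each row shifts and turns the commanded pose from where the row before left it; what a row does not reach is not made up. Full scale, the value 1, is 0.05 m for a shift and 4 degrees for a turn. A row lasts 1/8 s, in which the tool goes at most 62.5 mm and 10.7 degrees, less where a joint would pass 70% of its speed; a pose out of reach is approached as far as the arm can. A call with a number of a shift or a turn outside -1 to 1 is refused whole. A call with a gripper value outside its range is refused whole. The fingers move at their own pace and stop on an object; the grip force is fixed at half the most. Time passes only in rows, so rows that do not move let the fingers close, or fill a call up. It gives the time, the measured TCP pose, the force, the opening and the grip force at its end, in the units of the state.
- readout.get_obs(): the state, without advancing time (a new reading comes with each control period).
- get_image(name): name is "scene" or "side" or "wrist"; returns a dict with "pixels" (480x640x3 uint8, red, green, blue), "intrinsics" (3x3 intrinsics, pixels), "extrinsics" (4x4, takes a point from world to camera coordinates). Camera axes: x right, y down, z forward; pixel columns grow to the right and rows downward; lengths in mm; the calibration is good to about 2 mm. A picture is of the moment at which its call begins. There is no depth.
- ctrl.close_job(): hands the job in; it is judged then, once.
The state is a dict: "t": time; "qpos": joint angles; "qvel": joint speeds; "joint_torque": joint torques, N m; "ee_pos": TCP position; "orientation": TCP orientation; "ft_force": force on the tool from outside, world axes, zero at the start; "moment": the same for the moment, N m; "width": finger opening in mm; "grasp_force": force on a finger pad.
Only numpy, scipy, OpenCV 4.12 (cv2) and the standard library are available. Lean on these libraries where they do the work, as an engineer would, in place of code of your own. Each camera call takes 0.05 s, during which the arm holds its last target. There are 200 camera calls.

## Working session

There is one attempt and no reset: what is moved stays moved. The work goes in short steps, Python scripts to look and compute and a tool call to move; the robot and the scene stay as the last step left them, time stands still between calls to the robot, and variables do not carry over. Pictures are saved under pics/ and viewed, at most 10 in all, crops included, and the job is handed in when it is done.

Besides the shell and the picture viewer there is one more tool, called after "Emit:" as name([rows], argument=value, ...), one row to a line, values as JSON. step_arm: Moves the arm, as the interface text tells. Shift numbers are shares of 0.05 m and turn numbers shares of 4 degrees, none past 1 either way. Its arguments: {"type":"object","properties":{"targets":{"type":"array"}},"required":["targets"]}

```bash
mkdir -p pics; cat > h.py <<'E'
import numpy as np, cv2
from workcell import readout, get_image, ctrl
def snap(n,f):
    d=get_image(n); cv2.imwrite('pics/'+f+'.png',d['pixels'][:,:,::-1]); np.savez('pics/'+f+'.npz',K=d['intrinsics'],E=d['extrinsics'],P=d['pixels']); return d
def load(f):
    z=np.load('pics/'+f+'.npz'); return z['K'],z['E'],z['P']
def ray(f,uv):
    K,E,_=load(f); R=E[:3,:3]; o=-R.T@E[:3,3]; d=R.T@np.linalg.solve(K,[uv[0],uv[1],1]); return o,d/np.linalg.norm(d)
def onz(f,uv,z):
    o,d=ray(f,uv); return o+d*(z-o[2])/d[2]
def tri(f1,u1,f2,u2):
    o,d=ray(f1,u1);p,e=ray(f2,u2)
    s=np.linalg.lstsq(np.c_[d,-e],p-o,rcond=None)[0]; a=o+s[0]*d;b=p+s[1]*e
    return (a+b)/2,np.linalg.norm(a-b)
def proj(f,X):
    K,E,_=load(f); c=K@(E[:3,:3]@np.array(X)+E[:3,3]); return c[:2]/c[2]
E
python3 - <<'E'
from h import *
for n in('scene','side'): snap(n,n+'1')
o=readout.get_obs(); print({k:np.round(v,3).tolist() for k,v in o.items()})
for f in('scene1','side1'):
    K,E,_=load(f);print(f,np.round(-E[:3,:3].T@E[:3,3]),K[0,0])
E
```

```text
{'t': 0.1, 'qpos': [-1.303, 0.424, 1.631, -0.0, 1.089, -0.019], 'qvel': [-0.001, -0.001, -0.0, 0.0, 0.001, -0.0], 'joint_torque': [0.001, -54.562, -27.432, 0.064, 0.019, -0.0], 'ee_pos': [176.748, -599.243, 403.987], 'orientation': [-3.108, -0.449, 0.0], 'ft_force': [1.045, -0.128, 0.274], 'moment': [-0.004, -0.049, 0.023], 'grasp_force': 0.0, 'width': 87.678}
scene1 [-343.  613.  866.] 599.5701902907488
side1 [  285. -1351.   602.] 590.2153100261106
```

View pics/scene1.png

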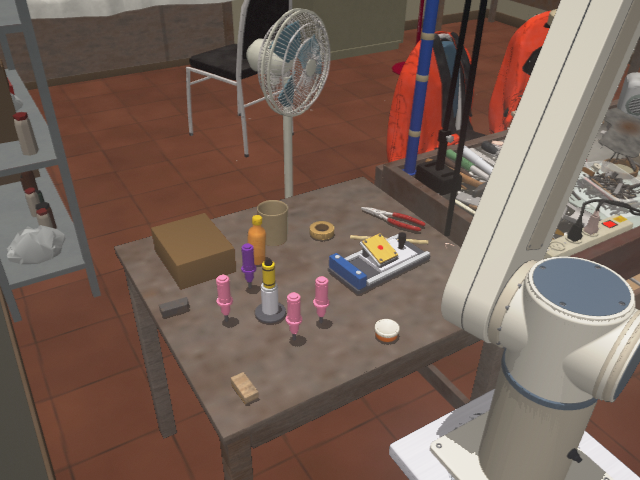

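View pics/side1.png

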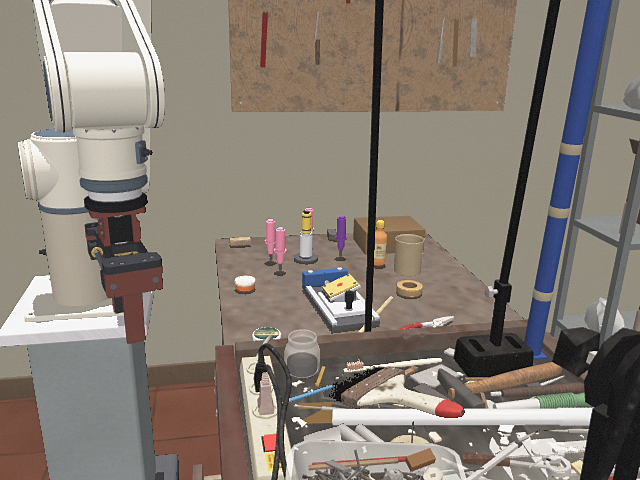

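Scene view: the yellow probe sits in its silver stand at (268,275), with the foot at (270,312). The look-alikes are three pink ones at (224,292), (293,310) and (321,295), and a purple one at (248,262). The fixture is at (380,260), knob at (402,240), blue stop at (348,270). In the side view the probe is at (306,222), the knob at (350,298) and the blue stop at (328,277). Only the thing at (268,275) is yellow and in a stand, so I'll confirm it in a crop and measure.

```bash
python3 - <<'E'
from h import *
def comps(f,lo,hi,roi,amin=8):
    P=load(f)[2];x0,y0,x1,y1=roi;h=cv2.cvtColor(P[y0:y1,x0:x1],cv2.COLOR_RGB2HSV)
    m=cv2.inRange(h,lo,hi);n,l,s,c=cv2.connectedComponentsWithStats(m)
    for i in range(1,n):
        if s[i,4]>=amin: print(f,'box',s[i,:4]+[x0,y0,0,0],s[i,4],'c',np.round(c[i]+[x0,y0],1))
R1=(210,210,440,345);R2=(240,190,400,340)
for nm,lo,hi in(('yellow',(22,140,110),(34,255,255)),('red',(0,150,100),(8,255,255)),('red2',(172,150,100),(180,255,255)),('blue',(100,120,50),(125,255,255)),('black',(0,0,0),(180,255,38))):
    print(nm);comps('scene1',lo,hi,R1);comps('side1',lo,hi,R2)
a=load('scene1')[2][220:340,205:445];b=load('side1')[2][195:335,230:400]
a=cv2.resize(a,(780,390),interpolation=cv2.INTER_CUBIC);
cv2.imwrite('pics/c1.png',a[:,:,::-1])
b=cv2.resize(b,(680,560),interpolation=cv2.INTER_CUBIC);cv2.imwrite('pics/c2.png',b[:,:,::-1])
E
```

```text
yellow
scene1 box [252 215  10  10] 89 c [256.6 219.6]
scene1 box [365 235  30  26] 423 c [379.6 247.4]
scene1 box [262 261  13   9] 63 c [267.8 265.9]
scene1 box [263 270  12  15] 157 c [268.5 276.8]
scene1 box [264 284  11   4] 22 c [269. 286.]
side1 box [302 212   9   5] 23 c [305.7 214.5]
side1 box [302 217   9  16] 125 c [305.9 224.4]
side1 box [376 221   9   7] 43 c [379.7 224.3]
red
scene1 box [393 213  32  12] 107 c [409.1 218.3]
scene1 box [388 218  32  13] 105 c [403.  224.5]
scene1 box [378 245   5   5] 17 c [380. 247.]
red2
blue
scene1 box [330 253  36  27] 243 c [347.4 266.1]
side1 box [303 268  44  19] 526 c [322.  276.2]
black
side1 box [365 190  11 142] 931 c [370.  258.8]
side1 box [345 293   9  16] 66 c [348.7 300.9]
```

View pics/c1.png

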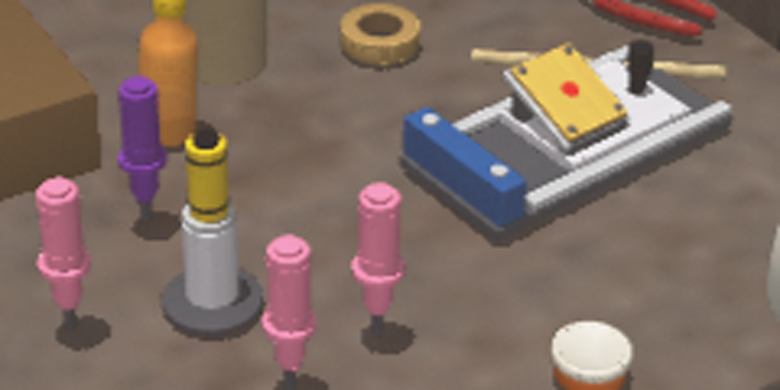

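View pics/c2.png

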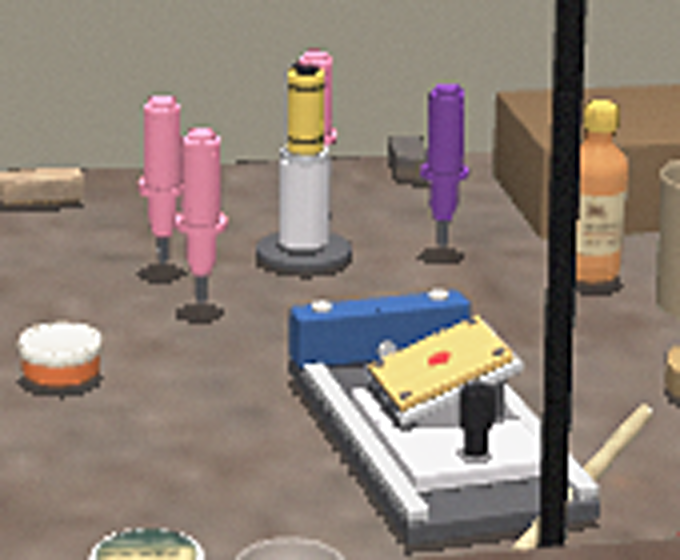

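The crops confirm it. The yellow probe with the dark cap stands in the silver tube on the round foot (scene 268,275; side 306,222). The pink and purple ones have no stand. The fixture shows its red disc at scene (380,247) and side (339.5,284). The knob spans scene (402,234)-(401,247), and the blue stop is on the left (+y) side.

```bash
python3 - <<'E'
from h import *
T=lambda n,a,b:print(n,*[np.round(v,1) for v in tri('scene1',a,'side1',b)])
T('spot',(380,247),(339.5,284.2))
T('knob mid',(401.5,240.5),(349.2,299.5))
T('probe mid',(268.3,276),(305.9,223))
foot=onz('scene1',(270.3,312.5),8);print('foot',foot)
for n,a,b in(('A',(222.8,277),(309.5,208)),('B',(293.9,294.5),(270.5,220.5)),('C',(321.6,278.5),(280.5,228)),('purple',(248,246),(341.5,217))):T(n,a,b)
c=lambda x,y:(x/3.25+205,y/3.25+220)
s=lambda x,y:(x/4+230,y/4+195)
# blue stop screws, rail edge ends
T('screwL',c(430,119),s(437,295));T('screwR',c(500,170),s(321,306))
T('bed corner stopR',c(503,240),s(293,368))
print('spot@52',onz('scene1',(380,247),52),onz('side1',(339.5,284.2),52))
print('knob@24/54',onz('scene1',(400.7,247),24),onz('side1',(349,308.7),24))
E
```

```text
spot [ 583.5 -130.    54. ] 3.5
knob mid [ 589.3 -199.7   46.3] 4.6
probe mid [557.6 180.7 104.9] 5.2
foot [550.02006669 182.32449464   8.        ]
A [583.5 270.5 120.6] 6.4
B [459.7 173.5 119.6] 2.2
C [476.5 100.1 120.5] 4.2
purple [658.  177.9 119.4] 4.3
screwL [607.4 -24.4  48.8] 3.3
screwR [531.8 -33.6  49.3] 4.5
bed corner stopR [514.6 -25.8   4. ] 8.7
spot@52 [ 583.14756254 -130.97162804   52.        ] [ 586.44555236 -122.70497649   52.        ]
knob@24/54 [ 589.20684694 -201.1080181    24.        ] [ 592.06586365 -196.69237088   24.        ]
```

```bash
python3 - <<'E'
from h import *
def plane(f,a,b):
    o,d=ray(f,a);_,e=ray(f,b);n=np.cross(d,e);return n/np.linalg.norm(n),o
for sc in (((485,0),(448,230)),((468,0),(440,150))):
  n,o=plane('scene1',*sc)
  for sd in (((380,0),(369,325)),((555,0),(500,290))):
    m,p=plane('side1',*sd)
    for z in(0,300,600): print(sc[0],sd[0],z,np.round(np.linalg.solve([n[:2],m[:2]],[n@o-n[2]*z,m@p-m[2]*z])))
E
```

```text
(485, 0) (380, 0) 0 [ 592. -358.]
(485, 0) (380, 0) 300 [ 588. -353.]
(485, 0) (380, 0) 600 [ 584. -348.]
(485, 0) (555, 0) 0 [ 754. -525.]
(485, 0) (555, 0) 300 [ 764. -535.]
(485, 0) (555, 0) 600 [ 774. -545.]
(468, 0) (380, 0) 0 [ 611. -294.]
(468, 0) (380, 0) 300 [ 603. -303.]
(468, 0) (380, 0) 600 [ 595. -311.]
(468, 0) (555, 0) 0 [ 787. -470.]
(468, 0) (555, 0) 300 [ 791. -491.]
(468, 0) (555, 0) 600 [ 795. -512.]
```

Black pole standing at about (590,-355): I'll pass it on the inside. Moving.

Emit:
step_arm([
  [[0.58,1,0,0,0,1,1],[0.58,1,0,0,0,1,1],[0.58,1,0,0,0,1,1],[0.58,1,0,0,0,1,1],[0.58,1,0,0,0,1,1]],
])

```text
t: 0.72
ee_pos: [322.3, -347.7, 404.6]
orientation: [-2.983, -0.985, -0.0]
ft_force: [1.6, -0.1, 0.1]
width: 87.6
grasp_force: 0.0
```

Emit:
step_arm([
  [[0.58,1,0,0,0,1,1],[0.58,1,0,0,0,1,1],[1,0.5,-0.2,0,0,1,1],[1,0.5,-0.2,0,0,1,1],[1,0.5,-0.2,0,0,1,1]],
])

```text
t: 1.35
ee_pos: [531.2, -173.2, 374.3]
orientation: [-2.766, -1.489, 0.0]
ft_force: [-0.4, -0.6, -0.2]
width: 87.8
grasp_force: 0.0
```

Emit:
step_arm([
  [[0.2,0,0,0,0,1,1],[0,0,0,0,0,1,1],[0,0,0,0,0,1,1],[0,0,0,0,0,1,1],[0,0,0,0,0,1,1]],
])

```text
t: 1.98
ee_pos: [539.7, -174.4, 374.3]
orientation: [-2.465, -1.946, 0.001]
ft_force: [0.1, -0.5, -0.1]
width: 87.9
grasp_force: 0.0
```

Emit:
step_arm([
  [[0,0,0,0,0,1,1],[0,0,0,0,0,1,1],[0,0,0,0,0,1,1],[0,0,0,0,0,1,1],[0,0,0,0,0,1,1]],
])

```text
t: 2.6
ee_pos: [539.7, -174.4, 374.3]
orientation: [-2.09, -2.344, 0.0]
ft_force: [0.0, -0.6, 0.2]
width: 87.8
grasp_force: 0.0
```

```bash
python3 - <<'E'
from h import *
snap('wrist','w1')
o=readout.get_obs(); print({k:np.round(v,3).tolist() for k,v in o.items()})
K,E,_=load('w1');print(K,E,np.round(-E[:3,:3].T@E[:3,3]))
print(proj('w1',(583.5,-130,52)),proj('w1',(590,-199,60)))
E
```

```text
{'t': 2.65, 'qpos': [-0.334, 0.377, 1.784, -0.0, 0.982, -0.451], 'qvel': [0.001, 0.001, -0.001, -0.0, 0.001, 0.114], 'joint_torque': [0.005, -49.335, -25.104, 0.064, 0.036, 0.234], 'ee_pos': [539.652, -174.39, 374.328], 'orientation': [-2.087, -2.347, 0.0], 'ft_force': [0.155, -0.583, 0.437], 'moment': [0.002, -0.118, -0.001], 'grasp_force': 0.0, 'width': 87.789}
[[385.35051157   0.         322.97007857]
 [  0.         385.35051157 245.56099318]
 [  0.           0.           1.        ]] [[ 9.93508049e-01  1.13761630e-01  2.20765472e-04 -5.16695621e+02]
 [ 1.09511260e-01 -9.56910444e-01  2.68941788e-01 -2.50348665e+02]
 [ 3.08065088e-02 -2.67171654e-01 -9.63156408e-01  2.97222943e+02]
 [ 0.00000000e+00  0.00000000e+00  0.00000000e+00  1.00000000e+00]] [ 532. -101.  354.]
[384.96456563 183.78919787] [381.06073009 271.38274465]
```

View pics/w1.png

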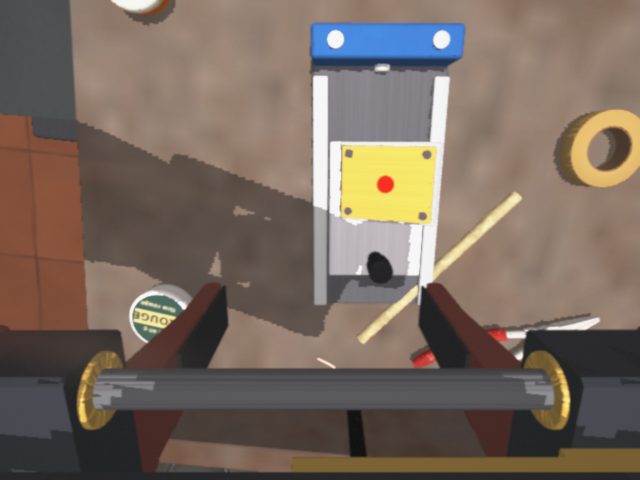

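The wrist view shows the fixture from above: red disc at (385.5,184), knob at about (380,267), stop screws at (335,39) and (441,39), and the stop buffer at (382,68).

```bash
python3 - <<'E'
from h import *
P=load('w1')[2];h=cv2.cvtColor(P,cv2.COLOR_RGB2HSV)
m=cv2.inRange(h[150:220,350:420],(0,180,120),(8,255,255));y,x=np.nonzero(m);s=(x.mean()+350,y.mean()+150);print(s)
k=cv2.inRange(h[235:295,355:405],(0,0,0),(180,255,45));y,x=np.nonzero(k);print('black',x.min()+355,x.max()+355,y.min()+235,y.max()+235,len(x),x.mean()+355,y.mean()+235)
print('spot',onz('w1',s,52));print('knob',onz('w1',(x.mean()+355,y.mean()+235),54))
a,b=onz('w1',(335,39),50),onz('w1',(441,39),50);print(a,b,np.arctan2(*(b-a)[1::-1]))
a,b=onz('w1',(326,78),20),onz('w1',(327,302),20);print(a,b,np.arctan2(-(a-b)[0],(a-b)[1]))
a,b=onz('w1',(313,78),20),onz('w1',(314,302),20);print(a,b,np.arctan2(-(a-b)[0],(a-b)[1]))
from scipy.spatial.transform import Rotation as R
print(R.from_rotvec([-2.087,-2.347,0]).as_matrix().round(3))
E
```

```text
(np.float64(385.0571428571429), np.float64(183.8904761904762))
black 368 390 253 282 533 378.74108818011257 268.1913696060038
spot [ 583.58385249 -130.0692329    52.        ]
knob [ 588.87374256 -198.4693662    54.        ]
[532.45667068 -32.98861584  50.        ] [607.41890407 -24.40132096  50.        ] 0.1140577634095831
[528.82005995 -55.08393769  20.        ] [ 552.27756107 -248.08936777   20.        ] 0.12094485283267133
[518.46462851 -56.27000763  20.        ] [ 540.16945115 -249.47460482   20.        ] 0.11187207457047761
[[-0.117  0.993 -0.001]
 [ 0.993  0.117  0.001]
 [ 0.001 -0.001 -1.   ]]
```

Emit:
step_arm([
  [[0.98,-0.48,-0.14,0,0,0,1],[0,0,-0.8,0,0,0,1],[0,0,-0.8,0,0,0,1],[0,0,-0.8,0,0,0,1],[0,0,-0.6,0,0,0,1]],
])

```text
t: 3.28
ee_pos: [588.3, -198.3, 215.5]
orientation: [-2.093, -2.34, 0.001]
ft_force: [0.1, -0.8, -0.5]
width: 87.7
grasp_force: 0.0
```

Emit:
step_arm([
  [[0,0,0,0,0,0,0.1],[0,0,0,0,0,0,0.1],[0,0,0,0,0,0,0.1],[0,0,0,0,0,0,0.1],[0,0,0,0,0,0,0.1]],
])

```text
t: 3.9
ee_pos: [589.0, -198.5, 218.4]
orientation: [2.093, 2.342, 0.001]
ft_force: [1.3, 0.8, 0.0]
width: 41.5
grasp_force: 0.0
```

Emit:
step_arm([
  [[0,0,0,0,0,0,0.1],[0,0,0,0,0,0,0.1],[0,0,0,0,0,0,0.1],[0,0,0,0,0,0,0.1],[0,0,0,0,0,0,0.1]],
])

```text
t: 4.53
ee_pos: [588.8, -198.4, 217.7]
orientation: [-2.093, -2.342, 0.0]
ft_force: [-0.8, 0.5, 1.7]
width: 19.0
grasp_force: 30.0
```

Emit:
step_arm([
  [[-0.012,0.1,0,0,0,0,0.1],[-0.012,0.1,0,0,0,0,0.1],[-0.012,0.1,0,0,0,0,0.1],[-0.012,0.1,0,0,0,0,0.1],[-0.012,0.1,0,0,0,0,0.1]],
])

```text
t: 5.15
ee_pos: [585.8, -173.1, 217.7]
orientation: [2.093, 2.343, 0.0]
ft_force: [0.1, -4.2, 1.1]
width: 19.1
grasp_force: 30.0
```

Emit:
step_arm([
  [[-0.005,0.04,0,0,0,0,0.1],[-0.005,0.04,0,0,0,0,0.1],[-0.005,0.04,0,0,0,0,0.1],[-0.005,0.04,0,0,0,0,0.1],[-0.005,0.04,0,0,0,0,0.1]],
])

```text
t: 5.78
ee_pos: [584.7, -163.4, 217.7]
orientation: [2.093, 2.342, 0.0]
ft_force: [1.4, -3.8, 0.2]
width: 19.0
grasp_force: 30.0
```

Emit:
step_arm([
  [[-0.005,0.04,0,0,0,0,0.1],[-0.005,0.04,0,0,0,0,0.1],[-0.005,0.04,0,0,0,0,0.1],[-0.005,0.04,0,0,0,0,0.1],[-0.005,0.04,0,0,0,0,0.1]],
])

```text
t: 6.4
ee_pos: [583.5, -153.3, 217.7]
orientation: [2.093, 2.342, 0.001]
ft_force: [4.4, -2.4, -1.6]
width: 19.1
grasp_force: 30.0
```

Emit:
step_arm([
  [[-0.005,0.03,0,0,0,0,0.1],[-0.005,0.03,0,0,0,0,0.1],[-0.003,0.03,0,0,0,0,0.1],[-0.003,0.03,0,0,0,0,0.1],[-0.003,0.03,0,0,0,0,0.1]],
])

```text
t: 7.02
ee_pos: [582.7, -145.9, 217.7]
orientation: [2.093, 2.342, 0.001]
ft_force: [5.4, -2.6, -2.6]
width: 18.8
grasp_force: 30.0
```

Emit:
step_arm([
  [[0.005,0.03,0,0,0,0,0.1],[0.002,0.03,0,0,0,0,0.1],[-0.003,0.03,0,0,0,0,0.1],[-0.003,0.03,0,0,0,0,0.1],[-0.003,0.03,0,0,0,0,0.1]],
])

```text
t: 7.65
ee_pos: [582.4, -142.4, 217.8]
orientation: [2.087, 2.34, -0.006]
ft_force: [-0.1, -37.5, -7.8]
width: 18.9
grasp_force: 30.0
```

The force rose from 3 to 37 N, so the carriage is solid at the stop after about 56 mm. I'll relax the push most of the way, then release.

Emit:
step_arm([
  [[0,-0.03,0,0,0,0,0.1],[0,-0.02,0,0,0,0,0.1],[0,0,0,0,0,0,0.1],[0,0,0,0,0,0,0.1],[0,0,0,0,0,0,0.1]],
])

```text
t: 8.28
ee_pos: [582.4, -143.2, 217.7]
orientation: [2.09, 2.341, -0.003]
ft_force: [2.0, -18.0, -4.2]
width: 19.4
grasp_force: 30.0
```

Emit:
step_arm([
  [[0,-0.02,0,0,0,0,0.1],[0,0,0,0,0,0,0.8],[0,0,0,0,0,0,0.8],[0,0,0,0,0,0,0.8],[0,0,0,0,0,0,0.8]],
])

```text
t: 8.9
ee_pos: [582.1, -141.6, 217.6]
orientation: [-2.093, -2.342, 0.0]
ft_force: [0.8, 0.1, -0.0]
width: 55.9
grasp_force: 0.0
```

Emit:
step_arm([
  [[0,0,0.1,0,0,0,0.9],[0,0,0.5,0,0,0,0.9],[0,0,1,0,0,0,0.9],[-0.6,-0.3,1,0,0,0,0.9],[-0.4,-0.3,0.6,0,0,0,0.9]],
])

```text
t: 9.52
ee_pos: [531.6, -172.1, 380.4]
orientation: [2.091, 2.342, 0.002]
ft_force: [0.3, 0.8, -0.4]
width: 79.0
grasp_force: 0.0
```

```bash
python3 - <<'E'
from h import *
from scipy.spatial.transform import Rotation as R
snap('wrist','w2')
o=readout.get_obs(); print({k:np.round(o[k],3).tolist() for k in('t','ee_pos','orientation','ft_force','width')})
P=load('w2')[2];h=cv2.cvtColor(P,cv2.COLOR_RGB2HSV)
m=cv2.inRange(h[:330],(0,180,120),(8,255,255));n,l,s,c=cv2.connectedComponentsWithStats(m)
for i in range(1,n):
    if s[i,4]>60: print(s[i],c[i],onz('w2',c[i],52))
E
```

```text
{'t': 9.575, 'ee_pos': [530.714, -173.569, 383.391], 'orientation': [2.09, 2.338, 0.002], 'ft_force': [-0.659, -1.686, 2.489], 'width': 78.772}
[388 105  17  18 239] [395.72384937 113.72803347] [577.56706435 -75.66693817  52.        ]
```

View pics/w2.png

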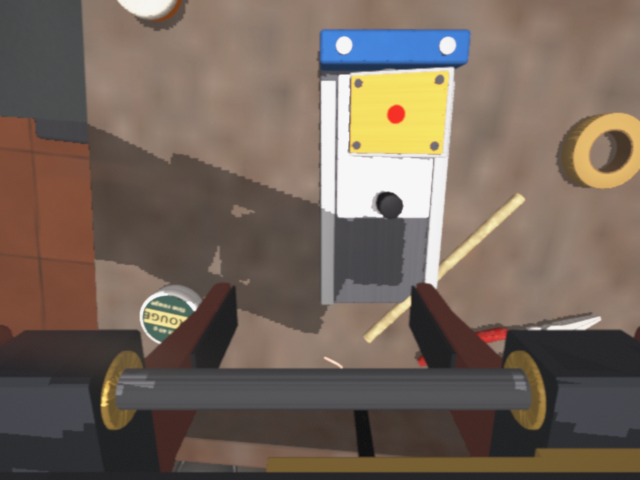

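Wrist view: the brass plate now sits against the blue stop, disc at (396,114), which is world (577,-75.5,52). Next is the probe.

Emit:
step_arm([
  [[0,0.9,0.1,0,0,-1,1],[0,0.9,0.1,0,0,-1,1],[0,0.9,0,0,0,-1,1],[0,0.9,0,0,0,-1,1],[0,0.9,0,0,0,-1,1]],
])

```text
t: 10.2
ee_pos: [532.1, 54.7, 387.8]
orientation: [2.471, 1.941, 0.0]
ft_force: [-0.1, -0.1, 0.2]
width: 87.7
grasp_force: 0.0
```

Emit:
step_arm([
  [[-0.2,0.9,0,0,0,-1,1],[0,0.7,0,0,0,-1,1],[0,0,0,0,0,-1,1],[0,0,0,0,0,-1,1],[0,0,0,0,0,-1,1]],
])

```text
t: 10.82
ee_pos: [522.1, 133.5, 387.6]
orientation: [-2.77, -1.483, 0.0]
ft_force: [0.5, -0.5, -0.9]
width: 87.5
grasp_force: 0.0
```

Emit:
step_arm([
  [[0,0,0,0,0,-1,1],[0,0,0,0,0,-1,1],[0,0,0,0,0,-0.8,1],[0,0,0,0,0,0,1],[0,0,0,0,0,0,1]],
])

```text
t: 11.45
ee_pos: [522.2, 133.1, 387.7]
orientation: [-2.899, -1.21, 0.0]
ft_force: [0.4, 0.1, -0.1]
width: 87.4
grasp_force: 0.0
```

```bash
python3 - <<'E'
from h import *
from scipy.spatial.transform import Rotation as R
snap('wrist','w3')
o=readout.get_obs(); print({k:np.round(o[k],3).tolist() for k in('t','qpos','ee_pos','orientation','ft_force','width')})
print(R.from_rotvec(o['orientation']).as_matrix().round(3))
for X in((553,182,138),(553,182,72),(553,182,0)):print(proj('w3',X))
P=load('w3')[2];h=cv2.cvtColor(P,cv2.COLOR_RGB2HSV)
m=cv2.inRange(h[:330],(22,140,90),(34,255,255));n,l,s,c=cv2.connectedComponentsWithStats(m)
for i in range(1,n):
    if s[i,4]>60: print(s[i],c[i],onz('w3',c[i],110))
E
```

```text
{'t': 11.5, 'qpos': [0.227, 0.319, 1.835, 0.0, 0.988, 1.008], 'ee_pos': [522.244, 133.109, 387.667], 'orientation': [-2.899, -1.209, 0.0], 'ft_force': [0.353, 0.131, -0.461], 'width': 87.985}
[[ 0.704  0.711 -0.   ]
 [ 0.711 -0.704  0.   ]
 [-0.    -0.    -1.   ]]
[300.71526144 169.09288653]
[305.64269634 162.23603524]
[309.02359741 157.53128799]
[ 596    0   44   37 1410] [618.33262411  17.01276596] [747.8953585 110.9776712 110.       ]
[290 144  43  44 811] [311.29223181 164.76448829] [557.26021145 178.68074179 110.        ]
[501 307  64  23 561] [535.60606061 321.72370766] [593.97746063 -16.50939444 110.        ]
```

View pics/w3.png

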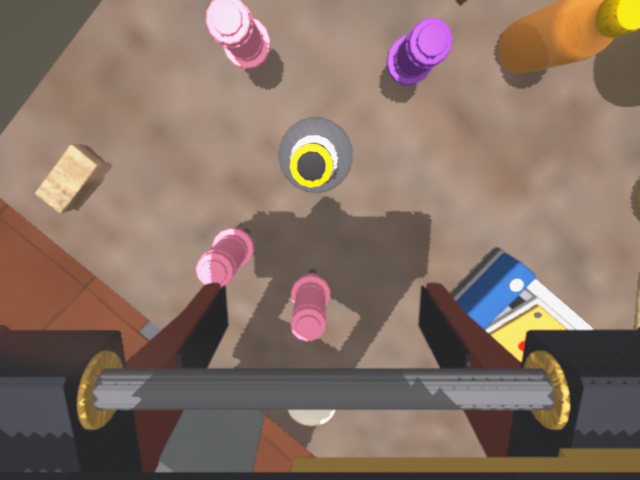

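Wrist view: the yellow ring with black cap is at (311,166), centred in its dark foot at (315,155). The pinks at (238,30), (225,258) and (310,310) and the purple at (420,50) all stand clear.

```bash
python3 - <<'E'
from h import *
print(onz('w3',(311.5,166),134),onz('w3',(315.5,155),8))
E
```

```text
[558.46106747 178.70059568 134.        ] [559.24221302 179.51081643   8.        ]
```

Emit:
step_arm([
  [[0.73,0.92,0,0,0,0,1],[0,0,-0.5,0,0,0,1],[0,0,-0.7,0,0,0,1],[0,0,-0.7,0,0,0,1],[0,0,-0.4,0,0,0,1]],
])

```text
t: 12.12
ee_pos: [558.2, 179.0, 270.8]
orientation: [-2.899, -1.209, 0.004]
ft_force: [0.1, 0.4, -0.0]
width: 87.8
grasp_force: 0.0
```

Emit:
step_arm([
  [[0,0,0,0,0,0,0.1],[0,0,0,0,0,0,0.1],[0,0,0,0,0,0,0.1],[0,0,0,0,0,0,0.1],[0,0,0,0,0,0,0.1]],
])

```text
t: 12.75
ee_pos: [558.9, 179.1, 273.2]
orientation: [2.9, 1.208, 0.001]
ft_force: [0.3, 0.2, -0.4]
width: 41.6
grasp_force: 0.0
```

Emit:
step_arm([
  [[0,0,0,0,0,0,0.1],[0,0,0,0,0,0,0.1],[0,0,0,0,0,0,0.1],[0,0,0,0,0,0,0.1],[0,0,0,0,0,0,0.1]],
])

```text
t: 13.38
ee_pos: [558.8, 179.1, 272.8]
orientation: [-2.9, -1.208, -0.0]
ft_force: [-1.1, 0.8, 2.8]
width: 25.6
grasp_force: 30.0
```

Emit:
step_arm([
  [[0,0,0.2,0,0,0,0.1],[0,0,0.4,0,0,0,0.1],[0,0,0.5,0,0,0,0.1],[0,0,0.5,0,0,0,0.1],[0,0,0.4,0,0,0,0.1]],
])

```text
t: 14.0
ee_pos: [558.7, 179.0, 374.1]
orientation: [2.9, 1.208, 0.001]
ft_force: [0.2, -0.1, -1.4]
width: 25.7
grasp_force: 30.0
```

Emit:
step_arm([
  [[0,0,0.4,0,0,0,0.1],[0,0,0.3,0,0,0,0.1],[0,0,0,0,0,0,0.1],[0,0,0,0,0,0,0.1],[0,0,0,0,0,0,0.1]],
])

```text
t: 14.62
ee_pos: [558.5, 179.0, 406.7]
orientation: [-2.9, -1.208, 0.003]
ft_force: [-1.3, -0.4, -2.7]
width: 25.5
grasp_force: 30.0
```

```bash
python3 - <<'E'
from h import *
from scipy.spatial.transform import Rotation as R
for n in('scene','side','wrist'): snap(n,n+'4')
o=readout.get_obs(); print({k:np.round(o[k],3).tolist() for k in('t','qpos','ee_pos','orientation','ft_force','moment','width')})
p=np.array(o['ee_pos']); 
for f in('scene4','side4','wrist4'):
    print(f,[proj(f,p-[0,0,d]).round(1).tolist() for d in(167,195,201,254.8)])
S=load('scene4')[2];a=proj('scene4',p-[0,0,210]).astype(int);b=proj('side4',p-[0,0,210]).astype(int)
crop=lambda P,c:cv2.resize(P[c[1]-40:c[1]+40,c[0]-40:c[0]+40],(390,390),interpolation=cv2.INTER_CUBIC)
print(a,b);cv2.imwrite('pics/c4.png',np.hstack([crop(S,a),crop(load('side4')[2],b)])[:,:,::-1])
# planning
yaw=.115;c,s=np.cos(yaw),np.sin(yaw);F=np.array([[c,-s,0],[s,c,0],[0,0,1]])
n=F@[-np.sin(np.radians(20)),0,np.cos(np.radians(20))];print('normal',n)
spot=np.array([577,-75.3,52]);
for d in(254.8+40,254.8,254.8-6): print(d,spot+n*d)
yax=F@[0,1,0]; print('rot axis',yax,'sign: tool z',np.round(R.from_rotvec(-yax*np.radians(20)).apply([0,0,-1]),3),-n)
E
```

```text
{'t': 14.775, 'qpos': [0.29, 0.365, 1.715, -0.0, 1.063, 1.071], 'ee_pos': [558.697, 179.026, 407.042], 'orientation': [-2.9, -1.208, 0.002], 'ft_force': [-0.179, -0.131, -1.556], 'moment': [-0.009, -0.007, -0.008], 'width': 25.799}
scene4 [[265.8, 219.4], [266.3, 231.4], [266.4, 233.9], [267.4, 255.9]]
side4 [[306.4, 175.9], [306.3, 186.1], [306.2, 188.2], [306.0, 207.4]]
wrist4 [[322.1, 321.4], [322.2, 295.0], [322.3, 290.3], [322.5, 258.0]]
[266 237] [306 191]
normal [-0.33976103 -0.03924568  0.93969262]
294.8 [476.83844938 -86.86962611 329.02138461]
254.8 [490.42889045 -85.29979896 291.43367978]
248.8 [492.4674566  -85.06432489 285.79552405]
rot axis [-0.11474669  0.99339478  0.        ] sign: tool z [ 0.34   0.039 -0.94 ] [ 0.33976103  0.03924568 -0.93969262]
```

View pics/c4.png

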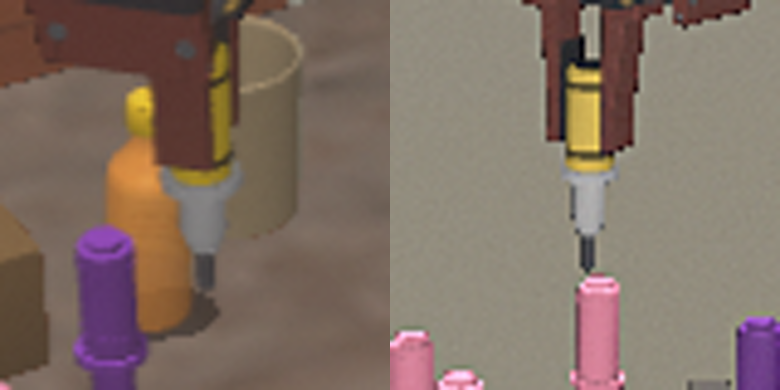

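Probe held on the tool axis: the tip appears at scene (268.3,256.5) and side (306.6,206.8), within 1 px of prediction. Moving to a 40 mm standoff along the plate normal.

Emit:
step_arm([
  [[0,-0.95,0,0,0,0,0.1],[0,-0.95,0,0,0,0,0.1],[-0.3,-0.95,0,0.115,-0.993,0,0.1],[-0.4,-0.95,0,0.115,-0.993,0,0.1],[-0.4,-0.95,0,0.115,-0.993,0,0.1]],
])

```text
t: 15.4
ee_pos: [503.0, -59.8, 407.5]
orientation: [2.831, 1.18, 0.313]
ft_force: [0.4, -0.7, -1.8]
width: 25.6
grasp_force: 30.0
```

Emit:
step_arm([
  [[-0.27,-0.37,0,0.115,-0.993,0,0.1],[-0.27,-0.2,-0.36,0.115,-0.993,0,0.1],[0,0,-0.6,0,0,0,0.1],[0,0,-0.6,0,0,0,0.1],[0,0,0,0,0,0,0.1]],
])

```text
t: 16.02
ee_pos: [475.9, -86.8, 327.8]
orientation: [2.776, 1.156, 0.503]
ft_force: [0.4, -0.5, -0.5]
width: 25.3
grasp_force: 30.0
```

```bash
python3 - <<'E'
from h import *
from scipy.spatial.transform import Rotation as R
for n in('scene','side','wrist'): snap(n,n+'5')
o=readout.get_obs(); print({k:np.round(o[k],3).tolist() for k in('t','qpos','ee_pos','orientation','ft_force','moment','width')})
p=np.array(o['ee_pos']);z=R.from_rotvec(o['orientation']).as_matrix()[:,2];print('toolz',z.round(4),'tip',p+254.8*z)
for f in('scene5','side5','wrist5'):
    print(f,[proj(f,p+z*d).round(1).tolist() for d in(201,254.8)],proj(f,(577,-75.3,52)).round(1))
    P=load(f)[2];h=cv2.cvtColor(P,cv2.COLOR_RGB2HSV);m=cv2.inRange(h,(0,170,90),(8,255,255));n,l,s,c=cv2.connectedComponentsWithStats(m)
    q=proj(f,(577,-75.3,52))
    for i in range(1,n):
        if s[i,4]>5 and np.hypot(*(c[i]-q))<25: print('red',c[i].round(1),s[i])
crop=lambda f,c,r:cv2.resize(load(f)[2][c[1]-r:c[1]+r,c[0]-r:c[0]+r],(390,390),interpolation=cv2.INTER_CUBIC)
cs=[proj(f,(560,-75,80)).astype(int) for f in('scene5','wrist5')];print(cs)
cv2.imwrite('pics/c5.png',np.hstack([crop('scene5',cs[0],40),crop('wrist5',cs[1],80)])[:,:,::-1])
E
```

```text
{'t': 16.175, 'qpos': [-0.236, 0.289, 2.08, 0.271, 0.456, 0.321], 'ee_pos': [477.334, -87.015, 330.605], 'orientation': [2.771, 1.155, 0.51], 'ft_force': [0.595, -0.485, -1.389], 'moment': [-0.008, 0.209, -0.003], 'width': 25.526}
toolz [ 0.3408  0.0391 -0.9393] tip [564.17943946 -77.04746487  91.26983699]
scene5 [[373.9, 228.7], [367.0, 243.7]] [362.3 255.1]
red [362.8 254.9] [361 253   5   5  19]
side5 [[319.6, 242.5], [326.6, 261.9]] [331.2 276.6]
wrist5 [[323.3, 289.9], [323.3, 257.6]] [321.9 242. ]
red [322.8 241.9] [315 234  17  17 228]
[array([367, 248]), array([313, 259])]
```

View pics/c5.png

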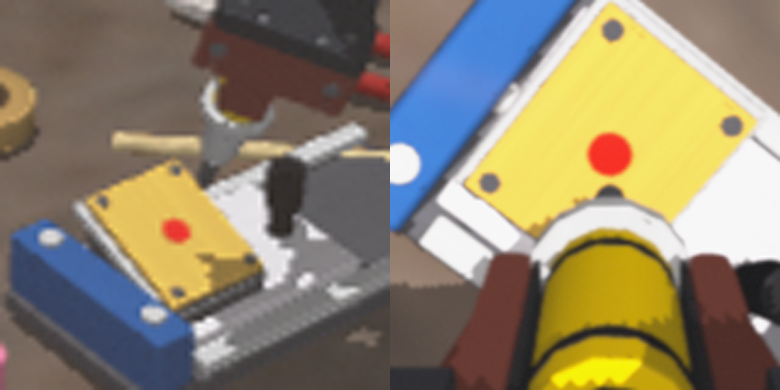

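The wrist crop shows the tip just below the red disc along the approach, with tip at (323,257) and disc at (323,242). Both match prediction within 1 px. Approaching to about 7 mm, then taking a force baseline.

Emit:
step_arm([
  [[0.054,0.004,-0.161,0,0,0,0.1],[0.054,0.004,-0.161,0,0,0,0.1],[0.054,0.004,-0.161,0,0,0,0.1],[0.054,0.004,-0.161,0,0,0,0.1],[0,0,0,0,0,0,0.1]],
])

```text
t: 16.8
ee_pos: [487.5, -86.1, 296.6]
orientation: [2.773, 1.155, 0.507]
ft_force: [-0.3, 0.6, -1.0]
width: 25.6
grasp_force: 30.0
```

```bash
cat > f.py <<'E'
from h import *
from scipy.spatial.transform import Rotation as R
A=[]
for i in range(8):
    d=get_image('wrist'); o=readout.get_obs(); z=R.from_rotvec(o['orientation']).as_matrix()[:,2]
    A.append(np.r_[o['ft_force'],-np.dot(o['ft_force'],z),np.array(o['ee_pos'])+254.8*z,z])
A=np.array(A);print('t',o['t'],'F',A[:,:3].mean(0).round(2),'axial',A[:,3].mean().round(2),'+-',A[:,3].std().round(2),'freetip',A[:,4:7].mean(0).round(2),'z',A[:,7:].mean(0).round(4))
print('depth past nominal face',((A[:,4:7].mean(0)-[577.5,-75.8,52])@[.3398,.0392,-.9397]).round(2))
h=cv2.cvtColor(d['pixels'],cv2.COLOR_RGB2HSV)[200:290,280:370];y,x=np.nonzero(cv2.inRange(h,(0,170,90),(8,255,255)));print('red',len(x),x.mean()+280,y.mean()+200,(x.min()+280,x.max()+280,y.min()+200,y.max()+200))
E
python3 f.py
```

```text
t 17.2 F [-0.03  0.16 -1.73] axial -1.62 +- 0.56 freetip [574.15 -76.14  58.09] z [ 0.3397  0.0393 -0.9397]
depth past nominal face -6.87
red 199 323.21608040201005 251.39195979899498 (np.int64(314), np.int64(332), np.int64(245), np.int64(259))
```

Emit:
step_arm([
  [[0.019,0.002,-0.036,0,0,0,0.1],[0.019,0.002,-0.036,0,0,0,0.1],[0.019,0.002,-0.036,0,0,0,0.1],[0,0,0,0,0,0,0.1],[0,0,0,0,0,0,0.1]],
])

```text
t: 17.82
ee_pos: [490.4, -85.8, 292.0]
orientation: [2.772, 1.155, 0.509]
ft_force: [0.4, -1.1, -1.7]
width: 25.7
grasp_force: 30.0
```

```bash
python3 f.py
```

```text
t 18.225 F [-0.11  0.02 -1.44] axial -1.32 +- 0.15 freetip [576.96 -75.84  52.67] z [ 0.3397  0.0393 -0.9397]
depth past nominal face -0.81
red 150 322.38 253.42666666666668 (np.int64(313), np.int64(332), np.int64(248), np.int64(260))
```

Not yet in contact. Advancing 3 mm along the normal.

Emit:
step_arm([
  [[0.0068,0.0008,-0.0188,0,0,0,0.1],[0.0068,0.0008,-0.0188,0,0,0,0.1],[0.0068,0.0008,-0.0188,0,0,0,0.1],[0,0,0,0,0,0,0.1],[0,0,0,0,0,0,0.1]],
])

```text
t: 18.85
ee_pos: [491.5, -85.7, 289.3]
orientation: [2.772, 1.155, 0.509]
ft_force: [-0.5, -0.3, 0.7]
width: 25.9
grasp_force: 30.0
```

```bash
python3 f.py
```

```text
t 19.25 F [-0.77 -0.09  0.54] axial 0.78 +- 0.33 freetip [578.04 -75.73  49.87] z [ 0.3398  0.0393 -0.9397]
depth past nominal face 2.19
red 134 322.410447761194 254.43283582089552 (np.int64(313), np.int64(332), np.int64(250), np.int64(260))
```

Contact: about 2.3 N net, roughly 1.7 mm of compression. Advancing 4 mm.

Emit:
step_arm([
  [[0.0068,0.0008,-0.0188,0,0,0,0.1],[0.0068,0.0008,-0.0188,0,0,0,0.1],[0.0068,0.0008,-0.0188,0,0,0,0.1],[0.0068,0.0008,-0.0188,0,0,0,0.1],[0,0,0,0,0,0,0.1]],
])

```text
t: 19.88
ee_pos: [492.9, -85.6, 285.5]
orientation: [2.772, 1.155, 0.509]
ft_force: [-0.7, -0.5, 2.8]
width: 25.9
grasp_force: 30.0
```

```bash
cat >> f.py <<'E'
for n in('scene','side'): snap(n,n+'6')
c=proj('scene6',(577,-75,60)).astype(int)
crop=lambda P,c,r:cv2.resize(P[c[1]-r:c[1]+r,c[0]-r:c[0]+r],(390,390),interpolation=cv2.INTER_CUBIC)
cv2.imwrite('pics/c6.png',np.hstack([crop(load('scene6')[2],c,30),crop(d['pixels'],(322,240),60)])[:,:,::-1])
E
python3 f.py
```

```text
t 20.275 F [-1.15 -0.25  2.17] axial 2.44 +- 0.39 freetip [579.38 -75.57  46.1 ] z [ 0.3397  0.0393 -0.9397]
depth past nominal face 6.19
red 121 322.4297520661157 255.43801652892563 (np.int64(313), np.int64(332), np.int64(251), np.int64(260))
```

View pics/c6.png

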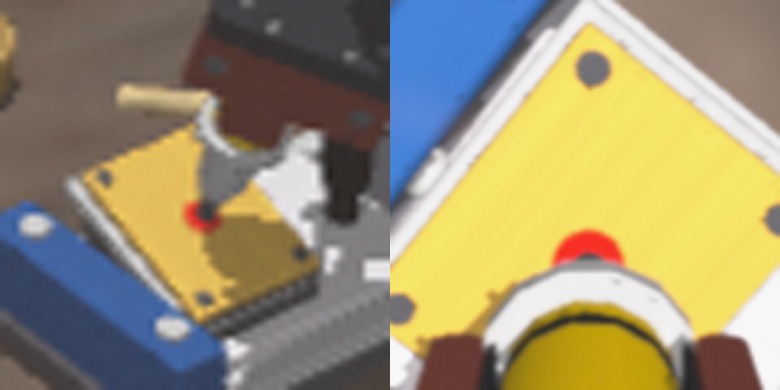

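The tip stands on the red disc (scene crop, tip at (206,212) inside red centred at about (203,215)). Net push is about 4 N, which is half travel, and the tool is square to the face. The plate is still at the stop.

```bash
python3 -c "
from workcell import ctrl
print(ctrl.close_job())"
```

```text
the job is handed in; nothing more can be done
None
```

The job is handed in at about 20.4 s: the carriage came up solid against its blue stop (37 N felt), and the yellow probe is held square on the red disc at about 4 N, which is about 6 mm of spring travel.

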